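Prop the drying cabinet's door on its stay

TASK

Air the small white drying cabinet: take the blue stay bar on its top by the red ball knob, lift it, swing the door further open with it, and drop the middle one of the bar's three holes over the brass peg, so that the bar lies fully down and holds the door about half open. Then let go of it.

Things in the scene. Friction and masses are not known exactly. Their poses are not given: they have to be found in the camera images.
- stay_knob (a point): centre of the red 28 mm ball knob on the free end of the level blue stay bar (36 wide, 6 thick) on the white cabinet's top (z = 120 mm); bar down: ball centre 38 above that top, clear all round. x axis: along the bar away from its pivot pin (195 mm off, on the door). Lifts straight and level up to 45, drops if released; swings freely; pushed or pulled along the bar it moves the door (1-2 N)
- stay_middle_hole (a point): centre of the middle one of the bar's three through holes (21 mm diameter, 30 mm apart in a row along the bar), on the bar's underside, 2 mm above the cabinet's top when the bar is down. It is 70 mm from the knob and 125 mm from the pivot pin (outer hole 40, inner hole 100 mm from the knob). Axes as for the knob
- peg_tip (a point): top of the upright brass peg fixed on the cabinet's top near its front: 8 mm diameter, tapering to 3 mm over its top 7 mm, 18 mm tall above the cabinet's top, so the bar must be lifted 16 mm or more to clear it. x axis: from the cabinet's front (door) to its back; y to the cabinet's left; z up
- door (a joint): opening angle of the cabinet's front door, clear in an aluminium frame, rad: 0 closed, grows as it swings out to the front, free to 1.4, stays where left. Upright hinge 45 mm in front of the peg and 100 mm to its left (peg's -x, +y); the bar's pivot pin stands on the door 150 mm from the hinge. 0.53 with the middle hole on the peg, 0.27 inner, 0.83 outer

How it is judged (in metres and radians):
At the end, for the whole second after the job is handed in: The middle hole is over the peg (centres within 10 mm) with the bar down (its underside 12 mm or more below the peg's tip), and the door is at rest (under 0.05 rad/s) (horizontal distance between stay_middle_hole and peg_tip below 0.01 m and z of stay_middle_hole in the frame of peg_tip below -0.012 m and velocity of joint door between -0.05 and 0.05 rad/s); the robot touches nothing.
It also fails if it takes over 38 s, if anything falls off the work surface, if the arm or the gripper's body presses on something with over 40 N, if the wrist force passes 120 N, or if a joint passes its speed limit or range.

ROBOT

A 6-joint arm with a two-finger parallel gripper is mounted at the origin on a cart in front of the work surface, level with it; the furniture and walls round the work are solid. World frame = base frame: x ahead of the robot, y to its left, z up, the work surface at z = 0. Lengths are in m, angles in degrees, forces in N, time in s.
With the tool pointing down it reaches from about 0.275 to 1 m from the base axis. Payload 8.4 kg.
Tool frame: the origin (TCP) lies midway between the tips of the shut fingers; the grasp point (between the pads) lies 19 mm behind it; z points along the fingers, y is the line along which they close (so a half turn about z gives the same grasp; the last joint's range is limited). The gripper opens to 85 mm and grips with 20 to 120 N. Pads are 22 mm wide; open, the fingers measure 114 mm over their backs; the gripper's body (76 mm by 85 mm) begins 54 mm behind the grasp point. The pads swing forward as they close: fully open they stand 13 mm farther back than shut.
Start: joints at [-0.138, 20.225, 93.587, -0, 66.188, -0.138], TCP at [0.625, -0, 0.231] pointing down, gripper open.
Joint ranges: [-150.9, 150.9], [-52.94, 120.26], [3.33, 152.33], [-74.26, 254.26], [0, 154.13], [-172.89, 172.89]. Speed limits (degrees/s): [127.2, 127.2, 159.86, 180, 180, 180].

INTERFACE

Orientations are given as [roll, pitch, yaw] about the fixed x, y, z axes, in that order (R = Rz(yaw) Ry(pitch) Rx(roll)).
In Python, from plant import r, imaging, workorder gives the robot as it stands.
- The arm moves only by the tool jog_arm, never from a script. Its argument "rows" is a list of rows, each a list of 6 numbers: the shift along the tool's x, y, z in m, then the turn, a rotation vector about the tool's x, y, z in degrees. A call has 1 to 20 rows; each row shifts and turns the commanded pose from where the row before left it, along the tool's axes as they then stand; what a row does not reach is not made up. A row lasts 1/8 s, in which the tool goes at most 62.5 mm and 10.7 degrees, less where a joint would pass 70% of its speed; a pose out of reach is approached as far as the arm can. A call with a gripper value outside its range is refused whole. "jaw" is the finger opening in m, from 0 to 0.0854, set as the call begins (left out, the last holds). The fingers move at their own pace and stop on an object; "force" is the grip in N (left out, the last holds). Time passes only in rows, so rows that do not move let the fingers close. It gives the time, the measured TCP pose, the force, the opening and the grip force at its end, in the units of the state.
- r.sense(): the state, without advancing time (a new reading comes with each control period).
- imaging.grab_frame(name): name is "scene" or "side" or "wrist"; returns (picture, depth): 384x512x3 uint8, red, green, blue; 384x512 float32, m along the optical axis (not along the pixel's ray), 0 where there is no reading.
- imaging.calibration(name): a dict with "K" (3x3 intrinsics, pixels), "k1" (the pictures are not rectified: a ray, as slopes to the right and down, at radius r is drawn at 1 + k1 r^2 times it, then the intrinsics apply), "world_to_cam" (4x4, takes a point from world to camera coordinates). Camera axes: x right, y up, looking along -z (the intrinsics and any distortion apply to the point x, -y, -z); pixel columns grow to the right and rows downward; lengths in m; the calibration is good to about 2 mm. A picture is of the moment at which its call begins: read the wrist's pose just before it. calibration takes no time and is no camera call; for the wrist camera it gives the pose at the moment of the call.
- workorder.hand_in(): hands the job in; it is judged then, once.
The state is a dict: "t": time; "joints": joint angles; "dq": joint speeds; "effort": joint torques, N m; "ee_pos": TCP position; "tcp_rot": TCP orientation; "contact_force": force on the tool from outside, world axes, zero at the start; "wrist_torque": the same for the moment, N m; "width": opening from 0.0 (shut) to 1.0 (fully open); "finger_force": force on a finger pad.
Only numpy, scipy, OpenCV 4.12 (cv2) and the standard library are available. Lean on these libraries where they do the work, as an engineer would, in place of code of your own. Each camera call takes 0.05 s, during which the arm holds its last target. There are 200 camera calls.

## Working session

There is one attempt and no reset: what is moved stays moved. The work goes in short steps, Python scripts to look and compute and a tool call to move; the robot and the scene stay as the last step left them, time stands still between calls to the robot, and variables do not carry over. Pictures are saved under pics/ and viewed, at most 10 in all, crops included, and the job is handed in when it is done.

Besides the shell and the picture viewer there is one more tool, called as name(argument=value, ...), one argument or row to a line, values as JSON. jog_arm: Moves the arm, as the interface text tells. Its arguments: {"type":"object","properties":{"rows":{"type":"array","items":{"type":"array","items":{"type":"number"}}},"jaw":{"type":"number"},"force":{"type":"number"}},"required":["rows"]}

```bash
mkdir -p pics; cat > h.py <<'E'
import numpy as np, cv2
from plant import r, imaging, workorder
def grab(n):
    c=imaging.calibration(n); p,d=imaging.grab_frame(n); return p,d,c
def pts(uv,c):
    K=c["K"];uv=np.asarray(uv,float).reshape(-1,2)
    xd=(uv-[K[0][2],K[1][2]])/[K[0][0],K[1][1]]; x=xd.copy()
    for _ in range(20): x=xd/(1+c["k1"]*(x**2).sum(1,keepdims=True))
    return x
def ray(uv,c):
    x=pts(uv,c); M=np.linalg.inv(np.array(c["world_to_cam"]))
    d=np.c_[x[:,0],-x[:,1],-np.ones(len(x))]@M[:3,:3].T
    return M[:3,3],d
def plane(uv,c,z):
    o,d=ray(uv,c); return o+d*((z-o[2])/d[:,2])[:,None]
def deproj(uv,dep,c):
    o,d=ray(uv,c); return o+d*np.asarray(dep).reshape(-1,1)
def blobs(p,lo,hi,amin=20):
    h=cv2.cvtColor(p,cv2.COLOR_RGB2HSV)
    m=cv2.inRange(h,np.array(lo),np.array(hi))
    if lo[0]==0: m|=cv2.inRange(h,np.array([172,lo[1],lo[2]]),np.array([180,255,255]))
    n,l,s,c=cv2.connectedComponentsWithStats(m)
    return [(c[i],s[i],l==i) for i in range(1,n) if s[i][4]>=amin]
E
python3 - <<'E'
from h import *
ims=[]
for n in("scene","side"):
    p,d,c=grab(n); ims.append(p); np.savez(f"{n}0.npz",p=p,d=d,K=c["K"],k1=c["k1"],w=c["world_to_cam"])
    cv2.imwrite(f"pics/{n}0.png",p[...,::-1])
    for nm,lo,hi in(("red",(0,120,60),(8,255,255)),("blue",(100,100,50),(130,255,255)),("brass",(15,80,80),(32,255,255))):
        for ce,s,m in blobs(p,lo,hi):
            v=m&(d>0); vu=np.argwhere(v)[:,::-1]
            print(n,nm,ce.round(1),s, np.median(deproj(vu,d[v],c),0).round(3) if len(vu) else None)
cv2.imwrite("pics/both0.png",cv2.resize(np.vstack(ims)[...,::-1],(400,600)))
E
```

```text
scene red [152.6 154.9] [150 150   6  10  33] [ 0.352 -0.45   0.009]
scene red [193.5 162.2] [189 158  10  10  82] [ 0.545 -0.301  0.167]
scene red [131.9 196.2] [107 175  48  37 454] [ 0.523 -0.485  0.02 ]
scene red [402.8 239.2] [395 225  17  28 118] [0.705 0.22  0.012]
scene red [383.  296.3] [360 290  46  14 545] [0.856 0.118 0.025]
scene red [463.3 328.2] [453 319  21  18 140] [0.946 0.288 0.013]
scene red [313.9 342.3] [298 329  30  26 499] [ 0.937 -0.056  0.009]
scene blue [197.1  72.7] [  107     0   149   137 10359] [-0.59  -0.356 -0.28 ]
scene blue [13.9 81.2] [ 0 79 29  6 69] [-0.113 -1.071  0.006]
scene blue [ 68.4 114.4] [ 66 104   8  21  43] [ 0.214 -0.728  0.073]
scene blue [ 57.4 163.2] [ 43 130  47  76 300] [ 0.342 -0.753  0.007]
scene blue [222.2 160.9] [186 144  78  36 577] [ 0.508 -0.232  0.129]
scene blue [165.3 215.4] [121 214  84   4 217] [ 0.581 -0.388  0.006]
scene blue [369.1 232.7] [364 228  11  11  93] [0.713 0.11  0.071]
scene blue [371.8 252.7] [267 232 212  28 668] [0.745 0.111 0.006]
scene blue [490.  302.2] [ 458  264   54   82 2502] [0.892 0.385 0.01
[... 1818 characters left out ...]
ide brass [493.1  71.8] [ 473   53   39   44 1177] [-0.441 -1.162  0.101]
side brass [260.6  70.8] [252  55  12  29  88] [ 0.512 -1.118  0.084]
side brass [343.9  67.4] [336  64  15   9  75] [ 0.114 -1.474  0.009]
side brass [177.9  87.8] [159  82  36  12 265] [ 0.782 -0.763  0.139]
side brass [389.7  93.7] [358  82  65  25 936] [ 0.041 -1.027  0.031]
side brass [259.9 121.1] [255 119  13   6  36] [ 0.536 -0.821  0.006]
side brass [126.1 191.7] [110 185  33  15 307] [ 0.861 -0.323  0.034]
side brass [  2.8 288.3] [  0 277   8  23 139] [ 1.033 -0.013  0.007]
side brass [381.1 294.6] [379 284   6  21  74] [ 0.246 -0.286 -0.265]
side brass [172.5 333.1] [160 321  24  32 282] [0.702 0.122 0.049]
```

View pics/scene0.png

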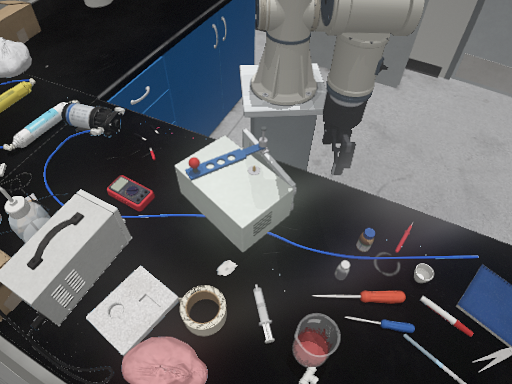

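View pics/side0.png

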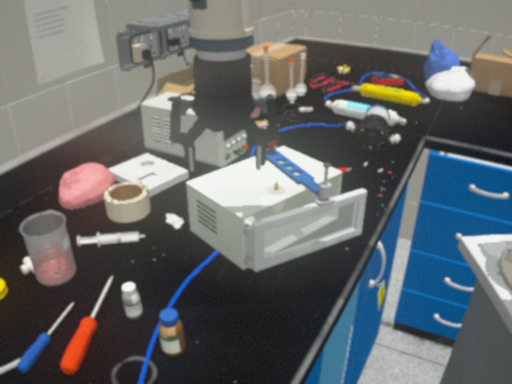

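The scene view shows the white cabinet with the red knob at (193,162), the bar running to the pivot pin at about (263,146), and the peg at about (254,170). In the side view the peg is at (276,186) and the gripper hides the knob.

```bash
python3 - <<'E'
from h import *
S=np.load("scene0.npz");c=dict(K=S["K"],k1=float(S["k1"]),world_to_cam=S["w"])
T=np.load("side0.npz");c2=dict(K=T["K"],k1=float(T["k1"]),world_to_cam=T["w"])
print("knob",plane([193.5,162.2],c,.158),"pegtip",plane([254,168],c,.138),plane([276.5,183],c2,.138))
print("pivot",plane([263,148],c,.13), plane([322,187],c2,.13))
print("holes",plane([[198,170.5],[209,167],[221,162.5],[232,158]],c,.128))
print("camS",np.linalg.inv(c["world_to_cam"])[:3,3],"wrist",np.linalg.inv(imaging.calibration("wrist")["world_to_cam"]).round(3),imaging.calibration("wrist")["K"])
s=r.sense();print(s)
a=cv2.resize(S["p"][120:260,165:310],None,fx=4,fy=4,interpolation=2);cv2.imwrite("pics/c0.png",a[...,::-1])
E
```

```text
knob [[ 0.53613365 -0.30189414  0.158     ]] pegtip [[ 0.54693634 -0.15525454  0.138     ]] [[ 0.53622488 -0.15282935  0.138     ]]
pivot [[ 0.47022136 -0.12525625  0.13      ]] [[ 0.45272189 -0.14898235  0.13      ]]
holes [[ 0.53667594 -0.2942106   0.128     ]
 [ 0.52673114 -0.26684302  0.128     ]
 [ 0.51329451 -0.23644569  0.128     ]
 [ 0.49935216 -0.20795096  0.128     ]]
camS [ 1.13707316 -0.21178113  0.78488558] wrist [[ 1.     0.001  0.001  0.624]
 [-0.001  0.963  0.27   0.069]
 [-0.001 -0.27   0.963  0.374]
 [ 0.     0.     0.     1.   ]] [[313.34359264   0.         256.74889997]
 [  0.         313.34359264 192.66996045]
 [  0.           0.           1.        ]]
{'t': 0.1, 'joints': array([-1.34737336e-01,  2.02588564e+01,  9.36250891e+01, -2.18851597e-03,
        6.61869179e+01, -1.39849605e-01]), 'dq': array([-0.09297934, -0.07917841, -0.19203404,  0.02749463, -0.05154141,
        0.02079203]), 'effort': array([ 4.27485766e-04, -6.06356549e+01, -3.42817569e+01, -7.40920814e-05,
        3.91241178e-03, -4.99377973e-05]), 'ee_pos': array([6.24575436e-01, 1.92678214e-05, 2.30631015e-01]), 'tcp_rot': array([-1.79929132e+02,  1.82813616e-03,  9.00059983e+01]), 'contact_force': array([0.02545446, 0.41768981, 0.31063558]), 'wrist_torque': array([0.01259423, 0.02374332, 0.05058001]), 'finger_force': 0.0, 'width': 0.999304102352182}
```

View pics/c0.png

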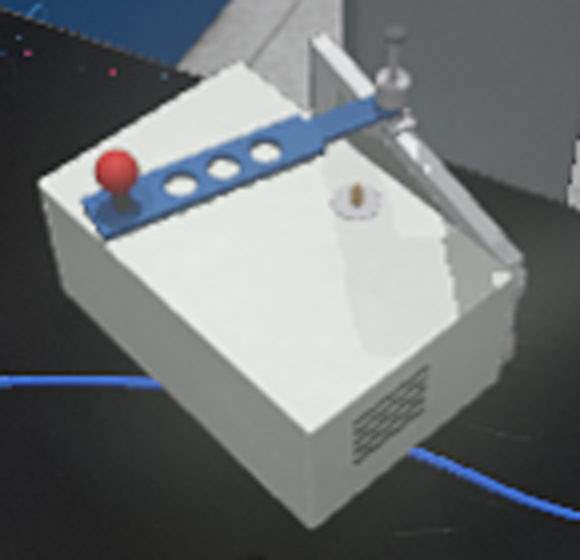

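The crop confirms the layout: knob at crop (116,172), three holes at (182,184), (222,168) and (265,152), peg tip at (356,185), hinge at the right end (510,265). Next is a close wrist look from above.

jog_arm(
  rows=[
    [-0.04,-0.015,-0.012,0,0,0],
    [-0.04,-0.015,-0.012,0,0,0],
    [-0.04,-0.015,-0.012,0,0,0],
    [-0.04,-0.015,-0.012,0,0,0],
    [-0.04,-0.015,-0.012,0,0,0],
    [0,0,0,0,0,0],
    [0,0,0,0,0,0],
  ],
  jaw=0.06,
)

```text
t: 0.98
ee_pos: [0.5499, -0.1996, 0.2908]
tcp_rot: [-180.0, -0.0, 90.0]
contact_force: [1.6, -0.5, -0.5]
width: 0.703
finger_force: 0.0
```

```bash
python3 - <<'E'
from h import *
p,d,c=grab("wrist");s=r.sense();print(s["t"],s["ee_pos"],s["tcp_rot"],s["dq"].round(2))
np.savez("wrist1.npz",p=p,d=d,K=c["K"],k1=c["k1"],w=c["world_to_cam"])
cv2.imwrite("pics/w1.png",p[...,::-1])
for nm,lo,hi in(("red",(0,120,60),(8,255,255)),("blue",(100,100,50),(130,255,255)),("brass",(15,80,80),(32,255,255))):
    for ce,st,m in blobs(p,lo,hi):
        print(nm,ce.round(1),st,plane(ce,c,{"red":.158,"blue":.128,"brass":.134}[nm]).round(4))
S=np.load("scene0.npz");cs=dict(K=S["K"],k1=float(S["k1"]),world_to_cam=S["w"])
q=plane(np.array([[310,432],[40,185],[240,62],[515,270]])/4+[165,120],cs,.12);print(q.round(3))
e=q[0]-q[1];print("y axis ang",np.degrees(np.arctan2(e[1],e[0])));e=q[3]-q[2];print(np.degrees(np.arctan2(e[1],e[0])))
E
```

```text
1.025 [ 0.54997326 -0.19921081  0.29069437] [-1.79956174e+02 -4.06749714e-02  9.00128150e+01] [ 0.69  0.24  0.07 -0.1   0.06 -0.2 ]
red [244.5 284.6] [232 271  27  28 596] [[ 0.5368 -0.3038  0.158 ]]
red [237.6 317.8] [207 302  57  36 777] [[ 0.529  -0.3434  0.158 ]]
blue [371.3  40.4] [347   0  48  82 582] [[ 0.654  -0.0724  0.128 ]]
blue [206.  193.3] [ 151   98  118  185 4659] [[ 0.4976 -0.217   0.128 ]]
blue [ 23.4 249.1] [   0  175   69  167 6383] [[ 0.289  -0.2813  0.128 ]]
blue [275.  301.6] [271 267   8  68 352] [[ 0.5697 -0.3447  0.128 ]]
brass [244.8 132.6] [242 129   7   8  43] [[ 0.538  -0.1557  0.134 ]]
brass [480.6 229.5] [453 203  52  51 316] [[ 0.7879 -0.256   0.134 ]]
[[ 0.708 -0.194  0.12 ]
 [ 0.511 -0.354  0.12 ]
 [ 0.404 -0.224  0.12 ]
 [ 0.601 -0.062  0.12 ]]
y axis ang 39.060113760063665
39.37497766299412
```

View pics/w1.png

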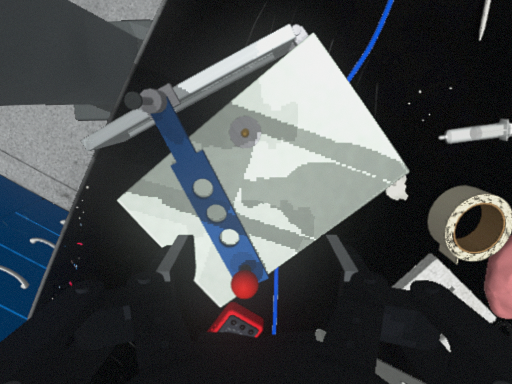

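The wrist view shows the knob at (244,285), holes at (202,187), (216,213) and (230,237), the peg at (245,133), the pivot near (158,98) and the hinge at about (298,35). These agree with the geometry given, so I compute the chain of moves.

```bash
cat > plan.py <<'E'
from h import *
def chain(P,Q,psi,off=np.zeros(2),n=8):
    # P peg, Q knob now, psi cabinet x-axis angle
    ex=np.array([np.cos(psi),np.sin(psi)]);ey=np.array([-ex[1],ex[0]])
    H=P-.045*ex+.1*ey
    piv=lambda th:H-.15*(np.sin(th)*ex+np.cos(th)*ey)
    from scipy.optimize import brentq
    th0=brentq(lambda t:np.linalg.norm(piv(t)-Q)-.195,-.2,.6)
    b=Q-piv(th0);f0=np.arctan2(b[1],b[0]);t1=.53
    b=P-piv(t1);f1=np.arctan2(b[1],b[0])
    print("H",H.round(4),"th0",th0,"phi",np.degrees([f0,f1]),"pivnow",piv(th0).round(4),"|piv-peg|",np.linalg.norm(b),"knob end",P+.07*b/np.linalg.norm(b))
    pts=[]
    for k in range(n+1):
        s=k/n;th=th0+s*(t1-th0);f=f0+s*(f1-f0)
        pts.append(np.r_[piv(th)+.195*np.array([np.cos(f),np.sin(f)]),np.degrees(f)])
    return np.array(pts)
E
python3 - <<'E'
from plan import *
W=np.load("wrist1.npz");c=dict(K=W["K"],k1=float(W["k1"]),world_to_cam=W["w"])
h=plane([[202.5,187],[216,213],[230,237]],c,.125)[:,:2];print(h.round(4))
e=h[2]-h[0];print(np.degrees(np.arctan2(e[1],e[0])),np.linalg.norm(h[1]-[.537,-.3035]))
print(chain(np.array([.538,-.156]),np.array([.537,-.3035]),np.radians(-50.8)).round(4))
E
```

```text
[[ 0.4938 -0.2112]
 [ 0.5066 -0.2392]
 [ 0.5205 -0.2664]]
-64.18904193490707 0.07108343877818915
H [ 0.5871 -0.0579] th0 0.2050579145465463 phi [-64.7900429  -37.11527206] pivnow [ 0.4539 -0.1271] |piv-peg| 0.12436031517659717 knob end [ 0.59381962 -0.19823944]
[[  0.537   -0.3035 -64.79  ]
 [  0.5448  -0.2927 -61.3307]
 [  0.5525  -0.2812 -57.8714]
 [  0.56    -0.269  -54.412 ]
 [  0.5674  -0.2561 -50.9527]
 [  0.5745  -0.2426 -47.4933]
 [  0.5814  -0.2285 -44.034 ]
 [  0.588   -0.2138 -40.5746]
 [  0.5943  -0.1986 -37.1153]]
```

jog_arm(
  rows=[
    [-0.035,-0.004,0.0,0,0,-8],
    [-0.035,-0.008,0.0,0,0,-8],
    [-0.03,-0.03,0.0,0,0,-6],
    [0,0,0,0,0,0],
    [0,0,0,0,0,0],
  ],
)

```text
t: 1.65
ee_pos: [0.5228, -0.3068, 0.2908]
tcp_rot: [-180.0, -0.1, 112.0]
contact_force: [0.1, 0.6, -0.4]
width: 0.706
finger_force: 0.0
```

jog_arm(
  rows=[
    [-0.002,0.0145,0.02,0,0,-3],
    [0,0,0.03,0,0,0],
    [0,0,0.03,0,0,0],
    [0,0,0.03,0,0,0],
    [0,0,0.022,0,0,0],
    [0,0,0.022,0,0,0],
    [0,0,0,0,0,0],
    [0,0,0,0,0,0],
  ],
)

```text
t: 2.65
ee_pos: [0.5373, -0.3036, 0.1373]
tcp_rot: [180.0, -0.0, 115.1]
contact_force: [-0.4, 0.0, 0.3]
width: 0.7
finger_force: 0.0
```

```bash
python3 - <<'E'
from h import *
p,d,c=grab("wrist");s=r.sense();print(s["t"],s["ee_pos"],s["contact_force"])
cv2.imwrite("pics/w2.png",p[...,::-1])
for ce,st,m in blobs(p,(0,120,60),(8,255,255)): print(ce.round(1),st,plane(ce,c,.158).round(4))
for ce,st,m in blobs(p,(12,60,60),(32,255,255)): print(ce.round(1),st,plane(ce,c,.134).round(4))
E
```

```text
2.7 [ 0.5374438  -0.30401222  0.13779633] [-0.2109937   0.89948373  0.20770892]
[ 21.5 239.8] [  2 233  41  14 393] [[ 0.4373 -0.3358  0.158 ]]
[257.1 267.9] [ 226  235   63   66 3270] [[ 0.5368 -0.3032  0.158 ]]
[195.1 317. ] [181 295  30  41 626] [[ 0.5217 -0.3386  0.158 ]]
[120.  377.5] [ 99 368  41  16 133] [[ 0.5006 -0.39    0.158 ]]
```

View pics/w2.png

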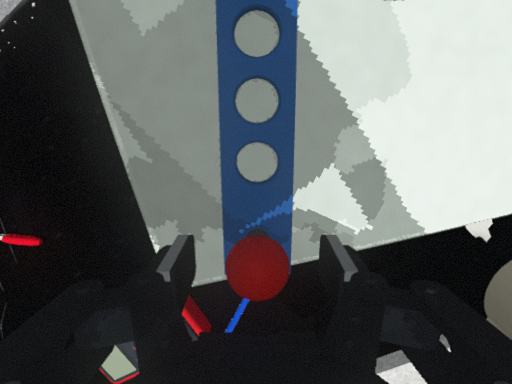

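The knob at (257,268) is centred between the pads and the bar lies straight up the image, so the tool is aligned. I close the gripper.

jog_arm(
  rows=[
    [0,0,0,0,0,0],
    [0,0,0,0,0,0],
    [0,0,0,0,0,0],
    [0,0,0,0,0,0],
    [0,0,0,0,0,0],
    [0,0,0,0,0,0],
  ],
  jaw=0.015,
  force=50,
)

```text
t: 3.45
ee_pos: [0.5366, -0.3044, 0.1373]
tcp_rot: [180.0, 0.0, 115.0]
contact_force: [-0.9, -0.0, 0.7]
width: 0.295
finger_force: 49.0
```

jog_arm(
  rows=[
    [0,0,-0.006,0,0,0],
    [0,0,-0.01,0,0,0],
    [0,0,-0.01,0,0,0],
    [0,0,-0.004,0,0,0],
    [0,0,0,0,0,0],
    [0,0,0,0,0,0],
  ],
)

```text
t: 4.2
ee_pos: [0.5366, -0.3043, 0.1671]
tcp_rot: [180.0, 0.0, 115.0]
contact_force: [0.9, -1.0, -2.2]
width: 0.299
finger_force: 49.1
```

```bash
python3 - <<'E'
from plan import *
s=r.sense();print(s["t"],s["ee_pos"],s["contact_force"],s["width"],s["finger_force"])
p,d,c=grab("wrist");cv2.imwrite("pics/w3.png",p[...,::-1])
# rows in tool axes along the chain: each shift in the tool frame standing before the row; turn about tool z = -dphi
def rows(q):
    for a,b in zip(q[:-1],q[1:]):
        y=np.radians(a[2]+180);tx=np.array([np.cos(y),np.sin(y)]);ty=np.array([tx[1],-tx[0]])
        w=b[:2]-a[:2];print((w@tx).round(4),(w@ty).round(4),(a[2]-b[2]).round(2))
rows(chain(np.array([.538,-.156]),s["ee_pos"][:2],np.radians(-50.8),n=12))
E
```

```text
4.2 [ 0.5365863  -0.30434038  0.16712669] [ 0.8968644  -1.04514673 -2.18027763] 0.2990514936782534 49.13211643695831
H [ 0.5871 -0.0579] th0 0.20115066739311735 phi [-65.01226399 -37.11527206] pivnow [ 0.4542 -0.1276] |piv-peg| 0.12436031517659717 knob end [ 0.59381962 -0.19823944]
0.0043 0.0078 -2.32
0.0043 0.0081 -2.32
0.0042 0.0083 -2.32
0.0042 0.0086 -2.32
0.0042 0.0089 -2.32
0.0041 0.0092 -2.32
0.004 0.0094 -2.32
0.0039 0.0097 -2.32
0.0037 0.0099 -2.32
0.0036 0.0102 -2.32
0.0034 0.0104 -2.32
0.0033 0.0106 -2.32
```

View pics/w3.png

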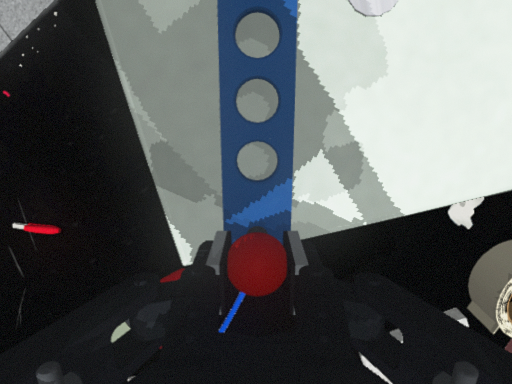

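The bar is held and lifted: knob at (257,264) between the pads, bar clear of the top, wrist force about 2 N. I swing most of the way and then look for the peg.

jog_arm(
  rows=[
    [0.0043,0.0078,0,0,0,-2.3],
    [0.0043,0.0081,0,0,0,-2.3],
    [0.0042,0.0083,0,0,0,-2.3],
    [0.0042,0.0086,0,0,0,-2.3],
    [0.0042,0.0089,0,0,0,-2.3],
    [0.0041,0.0092,0,0,0,-2.3],
    [0.004,0.0094,0,0,0,-2.3],
    [0.0039,0.0097,0,0,0,-2.3],
    [0.0037,0.0099,0,0,0,-2.3],
    [0,0,0,0,0,0],
    [0,0,0,0,0,0],
  ],
)

```text
t: 5.62
ee_pos: [0.5813, -0.2285, 0.1672]
tcp_rot: [-180.0, -0.0, 135.7]
contact_force: [-0.4, 0.0, -1.1]
width: 0.295
finger_force: 49.2
```

```bash
python3 - <<'E'
from plan import *
s=r.sense();print(s["t"],s["ee_pos"],s["tcp_rot"],s["contact_force"],s["width"])
p,d,c=grab("wrist");cv2.imwrite("pics/w4.png",p[...,::-1])
np.savez("wrist4.npz",p=p,d=d,K=c["K"],k1=c["k1"],w=c["world_to_cam"])
for ce,st,m in blobs(p,(12,60,60),(32,255,255)): print("brass",ce.round(1),st,plane(ce,c,.134).round(4))
for ce,st,m in blobs(p,(100,100,50),(130,255,255),500):
    print("blue",ce.round(1),st)
    cs,hi=cv2.findContours(m.astype(np.uint8),cv2.RETR_CCOMP,cv2.CHAIN_APPROX_NONE)
    for k,q in zip(cs,hi[0]):
        if q[3]>=0 and cv2.contourArea(k)>200:
            (u,v),w,a=cv2.fitEllipse(k);print(" hole",u,v,w,plane([u,v],c,.158).round(4))
E
```

```text
5.625 [ 0.58125533 -0.22853914  0.16720218] [-1.79992053e+02 -2.37662998e-02  1.35686858e+02] [-0.38993988  0.00536391 -1.13755621] 0.29488449177274767
brass [298.6  81.6] [296  75   7  15  86] [[ 0.5386 -0.1555  0.134 ]]
blue [257.1 119. ] [  217     0    82   244 12759]
 hole 256.89739990234375 160.38758850097656 (40.80656433105469, 42.349483489990234) [[ 0.5506 -0.1985  0.158 ]]
 hole 256.9215393066406 100.0313949584961 (44.22163391113281, 45.44335174560547) [[ 0.5301 -0.1785  0.158 ]]
 hole 256.9958190917969 34.52466583251953 (46.044288635253906, 46.434722900390625) [[ 0.5097 -0.1585  0.158 ]]
```

View pics/w4.png

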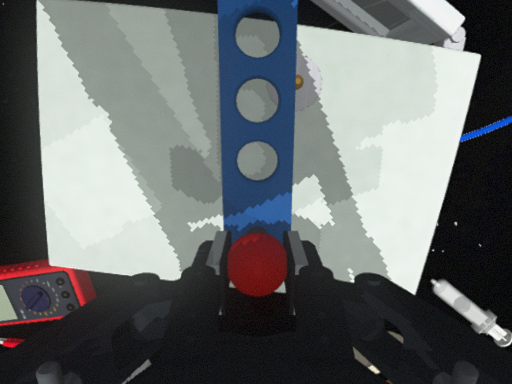

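The peg at (298,82) is right beside the bar, middle hole at (257,100). This matches the earlier estimate, so I finish the swing.

```bash
python3 - <<'E'
from plan import *
s=r.sense();q=chain(np.array([.5383,-.1558]),s["ee_pos"][:2],np.radians(-50.8),n=3)
for a,b in zip(q[:-1],q[1:]):
    y=np.radians(a[2]+180);tx=np.array([np.cos(y),np.sin(y)]);ty=np.array([tx[1],-tx[0]])
    w=b[:2]-a[:2];print((w@tx).round(4),(w@ty).round(4),(a[2]-b[2]).round(2),b)
E
```

```text
H [ 0.5874 -0.0577] th0 0.44877331353020666 phi [-44.21471715 -37.11527206] pivnow [ 0.4415 -0.0927] |piv-peg| 0.12436031517659717 knob end [ 0.59411962 -0.19803944]
0.0036 0.0103 -2.37 [  0.58585452  -0.21884324 -41.84823546]
0.0034 0.0105 -2.37 [  0.5903164   -0.20874999 -39.48175376]
0.0032 0.0107 -2.37 [  0.59462972  -0.19842544 -37.11527206]
```

jog_arm(
  rows=[
    [0.0036,0.0103,0,0,0,-2.3],
    [0.0034,0.0105,0,0,0,-2.4],
    [0.003,0.0107,0,0,0,-2.4],
    [0,0,0,0,0,0],
    [0,0,0,0,0,0],
    [0,0,0,0,0,0],
  ],
)

```text
t: 6.42
ee_pos: [0.5949, -0.1987, 0.1672]
tcp_rot: [-180.0, -0.0, 142.8]
contact_force: [-0.1, 0.8, -1.4]
width: 0.298
finger_force: 49.2
```

```bash
python3 - <<'E'
from plan import *
s=r.sense();print(s["t"],s["ee_pos"],s["tcp_rot"],s["contact_force"],s["width"])
p,d,c=grab("wrist");cv2.imwrite("pics/w5.png",p[...,::-1])
for ce,st,m in blobs(p,(12,60,60),(32,255,255),8): print("brass",ce.round(1),st,plane(ce,c,.136).round(4))
for ce,st,m in blobs(p,(100,100,50),(130,255,255),500):
    cs,hi=cv2.findContours(m.astype(np.uint8),cv2.RETR_CCOMP,cv2.CHAIN_APPROX_NONE)
    for k,q in zip(cs,hi[0]):
        if q[3]>=0 and cv2.contourArea(k)>200:
            (u,v),w,a=cv2.fitEllipse(k);print(" hole",u,v,w,plane([u,v],c,.158).round(4))
E
```

```text
6.425 [ 0.59492112 -0.19866831  0.16724037] [-1.79996968e+02 -1.09742067e-02  1.42771673e+02] [-0.10909427  0.84526362 -1.43140815] 0.2975804403771986
brass [255.  101.3] [249  95  13  14 151] [[ 0.5377 -0.1562  0.136 ]]
 hole 256.9198913574219 160.347412109375 (40.81089782714844, 42.389801025390625) [[ 0.5608 -0.1726  0.158 ]]
 hole 256.9752197265625 100.04063415527344 (44.16813278198242, 45.29092025756836) [[ 0.5381 -0.1552  0.158 ]]
 hole 257.1778564453125 34.60110855102539 (45.07402801513672, 46.512447357177734) [[ 0.5154 -0.1379  0.158 ]]
```

View pics/w5.png

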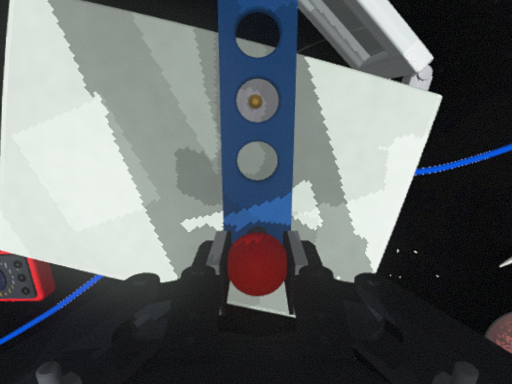

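The peg at (255,101) sits centred in the middle hole at (257,100), and in world coordinates they are about 1 mm apart. I lower the bar.

jog_arm(
  rows=[
    [0,0,0.006,0,0,0],
    [0,0,0.006,0,0,0],
    [0,0,0.006,0,0,0],
    [0,0,0.006,0,0,0],
    [0,0,0.005,0,0,0],
    [0,0,0,0,0,0],
    [0,0,0,0,0,0],
    [0,0,0,0,0,0],
  ],
)

```text
t: 7.48
ee_pos: [0.595, -0.1985, 0.1385]
tcp_rot: [-180.0, -0.0, 142.8]
contact_force: [-0.1, 0.2, -0.5]
width: 0.297
finger_force: 49.3
```

Lowered without resistance. Now I release and withdraw upwards.

jog_arm(
  rows=[
    [0,0,0,0,0,0],
    [0,0,0,0,0,0],
    [0,0,0,0,0,0],
    [0,0,0,0,0,0],
    [0,0,-0.01,0,0,0],
    [0,0,-0.03,0,0,0],
    [0,0,-0.03,0,0,0],
    [0,0,-0.03,0,0,0],
    [0,0,0,0,0,0],
    [0,0,0,0,0,0],
  ],
  jaw=0.06,
)

```text
t: 8.72
ee_pos: [0.5948, -0.1984, 0.2382]
tcp_rot: [-180.0, -0.0, 142.8]
contact_force: [0.6, 0.6, -0.6]
width: 0.707
finger_force: 0.0
```

```bash
python3 - <<'E'
from plan import *
s=r.sense();print(s["t"],s["ee_pos"],s["contact_force"],s["width"])
p,d,c=grab("wrist");cv2.imwrite("pics/w6.png",p[...,::-1])
for ce,st,m in blobs(p,(0,120,60),(8,255,255)): print("red",ce.round(1),st,plane(ce,c,.158).round(4))
for ce,st,m in blobs(p,(12,60,60),(32,255,255),8): print("brass",ce.round(1),st,plane(ce,c,.136).round(4))
for ce,st,m in blobs(p,(100,100,50),(130,255,255),500):
    v=m&(d>0);print("blue z",np.median(deproj(np.argwhere(v)[:,::-1],d[v],c)[:,2]),st)
    cs,hi=cv2.findContours(m.astype(np.uint8),cv2.RETR_CCOMP,cv2.CHAIN_APPROX_NONE)
    for k,q in zip(cs,hi[0]):
        if q[3]>=0 and cv2.contourArea(k)>100:
            (u,v),w,a=cv2.fitEllipse(k);print(" hole",u,v,w,plane([u,v],c,.128).round(4))
E
```

```text
8.725 [ 0.59481322 -0.19842188  0.23818801] [ 0.55284135  0.63120017 -0.60478808] 0.7066591259896037
red [256.9 199.1] [ 239  181   37   37 1054] [[ 0.5936 -0.1974  0.158 ]]
red [ 50.2 238.8] [   0  218   86   54 1668] [[ 0.5203 -0.3487  0.158 ]]
red [ 11.2 288.9] [  0 283  25  12 205] [[ 0.5305 -0.4134  0.158 ]]
brass [255.4 102.6] [251  98  10  10  77] [[ 0.5376 -0.1562  0.136 ]]
blue z 0.12842491758695934 [ 233    0   50  213 6679]
 hole 257.1335144042969 139.8173828125 (27.48571014404297, 27.669647216796875) [[ 0.5614 -0.1727  0.128 ]]
 hole 257.12823486328125 101.75753021240234 (28.21302032470703, 29.06719970703125) [[ 0.5379 -0.1547  0.128 ]]
 hole 257.3276062011719 62.13707733154297 (28.36496353149414, 29.329511642456055) [[ 0.5147 -0.1369  0.128 ]]
blue z 0.006398428617200191 [372 118 140  47 942]
blue z 0.00652301910896258 [  0 236 144  88 880]
```

View pics/w6.png

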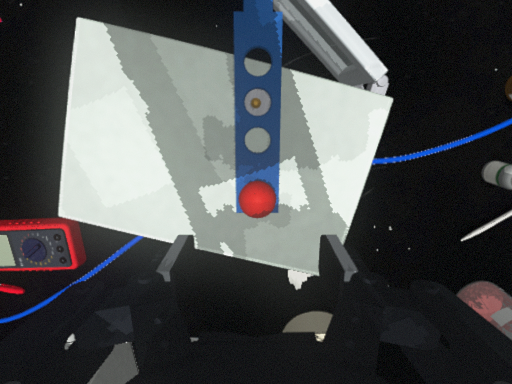

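The peg at (255,103) is inside the middle hole at (257,102). The bar's top is at z = 0.128, so it is fully down, and the gripper is clear.

```bash
python3 -c "
from plant import workorder
print(workorder.hand_in())"
```

```text
the job is handed in; nothing more can be done
None
```

The stay bar lies fully down with its middle hole over the peg (centres about 2 mm apart), holding the door about half open; the gripper let go and is clear, and I handed the job in just after 8.7 s, though the hand-in returned no verdict.

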